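# Air the drying dish with a palette knife

## Robot

A 6-joint arm with a two-finger parallel gripper is mounted at the origin on the work surface. World frame = base frame: x ahead of the robot, y to its left, z up, the work surface at z = 0. Lengths are in m, angles in rad, forces in N, time in s.
With the tool pointing down it reaches from about 0.35 to 0.975 m from the base axis. Payload 4.9 kg.
Tool frame: the origin (TCP) lies at the very end of the fingers, on their centre line; the grasp point (between the pads) lies 19 mm behind it; z points along the fingers, y is the line along which they close (so a half turn about z gives the same grasp; the last joint's range is limited). The gripper opens to 85 mm and grips with 20 to 120 N. Pads are 22 mm wide; open, the fingers measure 114 mm over their backs; the gripper's body (76 mm by 85 mm) begins 54 mm behind the grasp point. The pads swing forward as they close: fully open they stand 13 mm farther back than shut.
Start: joints at [1.015, 0.053, 1.613, -0, 1.476, -0.119], TCP at [0.264, 0.566, 0.206] pointing down, gripper open.
Joint ranges: [-3.01, 3.01], [-1.01, 2.22], [0.06, 2.58], [-1.02, 4.17], [0.09, 2.62], [-3.14, 3.14]. Speed limits (rad/s): [2.57, 2.57, 3.14, 3.14, 3.14, 3.14].

## Interface

Orientations are given as a rotation vector (axis times angle).
In Python, from station import get_obs, optics, ctrl gives the robot as it stands.
- The arm moves only by the shell command python3 -m pendant 'ROWS' [FORCE]. ROWS is JSON, a list of rows, each a list of 3 entries, a list of its own where there are three numbers: the shift along the tool's x, y, z in mm, then the turn, a rotation vector about the tool's x, y, z in rad, then the opening, from 0 (shut) to 1 (fully open). A call has 1 to 12 rows; each row shifts and turns the commanded pose from where the row before left it, along the tool's axes as they then stand; what a row does not reach is not made up. A row lasts 1/12 s, in which the tool goes at most 41.7 mm and 7.16 degrees, less where a joint would pass 70% of its speed; a pose out of reach is approached as far as the arm can. A call is refused whole if a number of a shift passes 41.7 or a number of a turn 0.125, either way. A call with a gripper value outside its range is refused whole. The fingers move at their own pace and stop on an object; FORCE is the grip in N (left out, the last holds). Time passes only in rows, so rows that do not move let the fingers close. It gives the time, the measured TCP pose, the force, the opening and the grip force at its end, in the units of the state.
- get_obs(): the state, without advancing time (a new reading comes with each control period).
- optics.get_image(name): name is "scene" or "top" or "wrist"; returns the picture (400x640x3 uint8, red, green, blue); there is no depth.
- optics.camera_model(name): a dict with "fx", "fy", "cx", "cy" (pixels), "cam_to_world" (4x4, takes a point from camera to world coordinates). Camera axes: x right, y up, looking along -z (the intrinsics and any distortion apply to the point x, -y, -z); pixel columns grow to the right and rows downward; lengths in m; the calibration is good to about 2 mm. A picture is of the moment at which its call begins: read the wrist's pose just before it. camera_model takes no time and is no camera call; for the wrist camera it gives the pose at the moment of the call.
- ctrl.finish_job(): hands the job in; it is judged then, once.
The state is a dict: "t": time; "q": joint angles; "dq": joint speeds; "effort": joint torques, N m; "tool_pos": TCP position; "tool_rot": TCP orientation; "contact_force": force on the tool from outside, world axes, zero at the start; "wrist_torque": the same for the moment, N m; "opening": finger opening in m; "grip_force": force on a finger pad.
Only numpy, scipy, OpenCV 4.12 (cv2) and the standard library are available. Lean on these libraries where they do the work, as an engineer would, in place of code of your own. Each camera call takes 0.05 s, during which the arm holds its last target. There are 200 camera calls.

## Task

The varnished seed heads in the covered ceramic dish need airing: take the palette knife from the cutting mat, slip its blade under the overhanging edge of the lid and tip that edge up about a centimetre, just clear of the dish, with the opposite edge still resting on the rim; keep it open for two seconds or a little more. Let the lid down gently with the knife so that it sits flat and centred on the dish again, and lay the knife flat back on the cutting mat. Keep your fingers off the lid, do not shift the dish on its cork, and leave everything else where it stands.

Things in the scene. Friction and masses are not known exactly. Their poses are not given: they have to be found in the camera images.
- lid: Lid of the drying dish: plain round off-white ceramic plate without knob, 116 mm across, 4 mm thick, slightly domed, about 120 g. Origin at the centre of its underside, z up; below it a locating ring (83 mm wide, 5 deep) sits inside the dish mouth with 2.5 mm play. Seated, its underside rests on the rim and overhangs the dish wall by 10 mm all round, free space beneath. Loose: no hinge, not stuck.
- dish: Shallow round off-white ceramic dish, outer diameter 96 mm, mouth 88 mm, 24 mm high, about 300 g, standing loose on the cork mat, with seed heads inside. Origin at the centre of its underside, z up.
- dish_rim (a point): Centre of the dish's mouth, level with its rim, 24 mm above the dish's underside; the seated lid's origin is here (within the play). When one edge of the lid is raised, it pivots on the far side of the rim, 106 mm from the raised edge; its ring clears the rim once that edge is 6 mm up.
- trivet: Round cork mat under the dish, 132 mm across, 12 mm thick, fixed to the table. Origin at the centre of its underside, on the table.
- knife: Palette knife: wooden handle 110 mm long, 16 wide, 14 high, then a 30 mm steel neck and a flat stiff steel blade 20 mm wide, 2.5 thick, round-ended; about 70 g. Lies flat on the cutting mat. Origin at the middle of the handle's underside; x points to the blade tip, z up. Handle x = -55 to 55 mm, blade x = 84 to 150 mm, both with the same mid-plane 7 mm above the handle's underside.
- knife_grip (a point): Centre of mass region of the knife, where to grip it: on the handle's axis, 25 mm ahead of its middle, 7 mm above its underside.
- knife_tip (a point): Tip of the blade, 125 mm ahead of knife_grip, at the blade's mid-thickness.
- mat: Pale grey-green cutting mat with a printed grid and flat paper cut-outs, 300 mm along x, 220 mm along y, 3 mm thick, fixed to the table. Origin at the centre of its underside. Mat and cork mat may lie on either side, left or right.
- bud_vase: Bystander: small brown stoneware bud vase, 60 tall, widest 60 mm across, standing between the two work places (mm); origin at the centre of its underside.
- tall_vase: Bystander: cream stoneware bottle vase with dried poppy stems, 64 mm across, 210 tall with its stems, left side of the table (mm); origin at the centre of its underside.
- squat_vase: Bystander: dark brown bud vase with dried poppy stems, 69 mm across, 170 tall with its stems, right side of the table (mm); origin at the centre of its underside.
- wax_stick: Bystander: square red sealing-wax stick lying between the two work places, 130 x 10 x 10 along its x (mm); origin at the centre of its underside.
- varnish_pot: Bystander: small amber glass jar with a black cap, 38 mm across, 50 tall, beside the cork mat, to the left and a little beyond the dish (mm); origin at the centre of its underside.
- mug: Bystander: dark brown mug, 74 mm across, 85 tall, left side (mm); origin at the centre of its underside.
- tumbler: Bystander: amber glass tumbler, 68 mm across, 80 tall, right side (mm); origin at the centre of its underside.
Not all that is in view belongs to the job. Of the things that look like the knife, the largest one is meant.

How it is judged:
By the outcome, as a careful person would: the job done as asked, in the order asked, and still so for the second after the job is handed in, with the robot touching nothing.
It also fails if it takes over 58 s, if anything falls off the work surface, if the arm or the gripper's body presses on something with over 40 N, if the wrist force passes 120 N, or if a joint passes its speed limit or range.

## Working session

There is one attempt and no reset: what is moved stays moved. The work goes in short steps, Python scripts to look and compute and a shell command to move; the robot and the scene stay as the last step left them, time stands still between calls to the robot, and variables do not carry over. Pictures are saved under pics/ and viewed, at most 11 in all, crops included, and the job is handed in when it is done.

```bash
ls; mkdir -p pics; python3 - <<'E'
from station import get_obs, optics, ctrl
import cv2,json,numpy as np
for n in("top","scene"):
    im=optics.get_image(n); cv2.imwrite(f"pics/{n}0.png",im[:,:,::-1])
    m=optics.camera_model(n); print(n,{k:(np.round(v,4).tolist()) if not isinstance(v,str) else v for k,v in m.items()})
o=get_obs(); print(o)
E
```

```text
pics
top {'fx': 459.8508, 'fy': 459.8508, 'cx': 321.4009, 'cy': 204.0324, 'cam_to_world': [[0.0068, 0.9864, -0.1641, 0.3137], [-1.0, 0.0066, -0.0018, -0.0041], [-0.0007, 0.1641, 0.9864, 1.3115], [0.0, 0.0, 0.0, 1.0]]}
scene {'fx': 408.6279, 'fy': 408.6279, 'cx': 320.0984, 'cy': 199.8895, 'cam_to_world': [[-0.6099, -0.5433, 0.577, 1.2246], [0.7925, -0.4249, 0.4376, 0.5461], [0.0074, 0.7241, 0.6897, 0.9134], [0.0, 0.0, 0.0, 1.0]]}
{'t': 0.1, 'q': array([ 1.01498049e+00,  5.33237419e-02,  1.61415184e+00, -8.38087206e-06,
        1.47600832e+00, -1.18971073e-01]), 'dq': array([-0.00037468, -0.00374699, -0.00210271,  0.00093894,  0.00091952,
       -0.00094017]), 'effort': array([-2.12844693e-04, -3.94905460e+01, -3.71363354e+01, -1.52633365e-04,
        3.93009585e-03, -1.44249634e-05]), 'tool_pos': array([0.26408706, 0.5657902 , 0.2047685 ]), 'tool_rot': array([-6.80615494e-01, -3.06634559e+00,  2.80706742e-03]), 'contact_force': array([ 0.13809679, -0.14331458, -0.08962855]), 'wrist_torque': array([ 0.01852774,  0.00442014, -0.01597477]), 'grip_force': 0.0, 'opening': 0.08546670421045832}
```

View pics/top0.png

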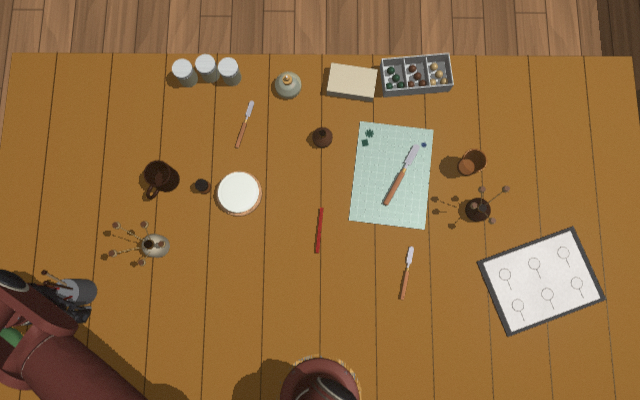

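View pics/scene0.png

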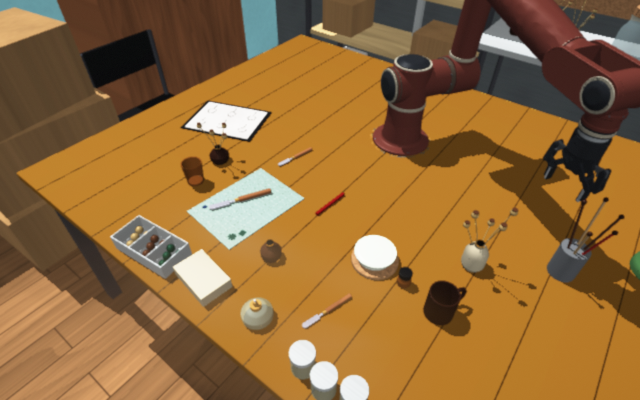

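The top view shows the mat at right, with the largest knife's handle near (394,187) and its tip near (417,146). The lid is at (239,193) and the wax stick at (319,230). The scene view agrees. Next I measure these.

```bash
cat > h.py <<'E'
from station import get_obs, optics, ctrl
import cv2,numpy as np
from scipy.spatial.transform import Rotation as R
def ray(m,uv,z):
    T=np.array(m["cam_to_world"]);uv=np.atleast_2d(uv).astype(float)
    d=np.c_[(uv[:,0]-m["cx"])/m["fx"],-(uv[:,1]-m["cy"])/m["fy"],-np.ones(len(uv))]@T[:3,:3].T
    return T[:3,3]+d*((z-T[2,3])/d[:,2])[:,None]
def to_tool(target,yaw=None):
    "tool-axis shift (mm) to the TCP target; turn about tool z that brings tool x to yaw"
    o=get_obs();r=R.from_rotvec(o["tool_rot"])
    print("t",round(o["t"],2),"shift mm",np.round(r.inv().apply(np.array(target)-o["tool_pos"])*1000,1))
    X=r.as_matrix();print("tool axes x,y,z:",np.round(X.T,3).tolist(),"q6",o["q"][5].round(2))
def blobs(mask,amin=30):
    cs,_=cv2.findContours(mask.astype(np.uint8)*255,cv2.RETR_EXTERNAL,cv2.CHAIN_APPROX_NONE)
    return sorted([c for c in cs if cv2.contourArea(c)>=amin],key=cv2.contourArea,reverse=True)
E
python3 - <<'E'
from h import *
m=optics.camera_model("top");im=optics.get_image("top");h=cv2.cvtColor(im,cv2.COLOR_RGB2HSV).astype(int)
print(m.keys())
for p in[(394,187),(414,153),(380,200),(239,193),(225,207)]:print(p,h[p[1],p[0]],im[p[1],p[0]])
# lid
L=blobs((h[...,1]<70)&(h[...,2]>130),300)
for c in L[:8]:
    e=cv2.fitEllipse(c);print("white",np.round(e[0]),np.round(e[1],1),"world@.038",ray(m,e[0],.038)[0].round(4))
# knife
sub=np.zeros(im.shape[:2],bool);sub[130:220,365:430]=1
k=sub&((h[...,0]<20)&(h[...,1]>80))
for c in blobs(k,20)[:3]:
    p=ray(m,c[:,0],.012);(cx,cy),s,a=cv2.minAreaRect(p[:,:2].astype(np.float32));print("handle",(round(cx,4),round(cy,4)),np.round(s,4),a, cv2.minAreaRect(c))
for c in blobs(h[...,0]*0+((h[...,0]<4)|(h[...,0]>174))*(h[...,1]>180)*(h[...,2]>80),20)[:3]:
    p=ray(m,c[:,0],.008);print("red",p.min(0).round(3),p.max(0).round(3))
for n,p,z in[("budvase",(322,138),.04),("pot",(202,186),.045),("mug",(160,175),.08),("tall",(152,245),.1)]:print(n,ray(m,p,z)[0].round(3))
E
```

```text
dict_keys(['fx', 'fy', 'cx', 'cy', 'cam_to_world'])
(394, 187) [ 11 126 168] [168 116  85]
(414, 153) [125   8 188] [183 182 188]
(380, 200) [ 73  26 203] [182 203 191]
(239, 193) [ 37  10 234] [232 234 225]
(225, 207) [ 28  19 215] [215 214 199]
white [391. 175.] [ 86.6 120.1] world@.038 [ 0.6093 -0.1996  0.038 ]
white [541. 281.] [ 85.5 112.8] world@.038 [ 0.3171 -0.6022  0.038 ]
white [417.  71.] [36.2 84.2] world@.038 [ 0.9241 -0.2811  0.038 ]
white [238. 192.] [39.9 41.1] world@.038 [0.5588 0.2344 0.038 ]
white [352.  80.] [31.5 56.4] world@.038 [ 0.8956 -0.0891  0.038 ]
white [290.  82.] [18.2 23. ] world@.038 [0.8869 0.0927 0.038 ]
handle (0.5843, -0.2124) [0.0146 0.1205] 61.1572151184082 ((394.53497314453125, 186.01910400390625), (5.1077561378479, 40.702430725097656), 28.610462188720703)
handle (0.5455, -0.306) [0.0086 0.114 ] 88.19021606445312 ((427.5, 199.5), (39.0, 3.0), 90.0)
red [ 0.393 -0.001  0.008] [0.504 0.013 0.008]
budvase [ 0.717 -0.002  0.04 ]
pot [0.574 0.334 0.045]
mug [0.596 0.442 0.08 ]
tall [0.403 0.443 0.1  ]
```

```bash
python3 -m pendant '[[[0,0,-33],[0,0,0],1],[[0,0,-33],[0,0,0],1],[[-15,-13,-34],[0,0,0],1],[[-27,-24,0],[0,0,0],1],[[-27,-24,0],[0,0,0],1],[[-27,-24,0],[0,0,0],1],[[-27,-24,0],[0,0,0],1],[[-27,-24,0],[0,0,0],1],[[-27,-24,0],[0,0,0],1],[[-27,-24,0],[0,0,0],1],[[-27,-24,0],[0,0,0],1],[[-27,-24,0],[0,0,0],1]]' | tail -3; python3 -m pendant '[[[-27,-24,0],[0,0,0],1],[[-27,-24,0],[0,0,0],1],[[-27,-24,0],[0,0,0],1],[[-27,-24,0],[0,0,0],1],[[-27,-24,0],[0,0,0],1],[[-27,-24,0],[0,0,0],1],[[-27,-24,0],[0,0,0],1],[[-27,-24,0],[0,0,0.063],1],[[-27,-24,10],[0,0,0],1],[[-27,-24,30],[0,0,0],1],[[-27,-24,30],[0,0,0],1],[[-27,-24,30],[0,0,0],1]]'|tail -3; python3 -m pendant '[[[-27,-24,0],[0,0,0],1],[[-27,-24,0],[0,0,0],1],[[0,0,0],[0,0,0],1],[[0,0,0],[0,0,0],1]]'
python3 - <<'E'
from h import *
to_tool([.606,-.224,.2])
m=optics.camera_model("wrist");im=optics.get_image("wrist");cv2.imwrite("pics/w1.png",im[:,:,::-1]);print(np.round(m["cam_to_world"],3).tolist(),m["fx"])
E
```

```text
contact_force: [0.7, -0.2, -0.5]
opening: 0.0853
grip_force: 0.0
contact_force: [0.2, 0.3, -0.9]
opening: 0.0852
grip_force: 0.0
t: 2.48
tool_pos: [0.5846, -0.2096, 0.2149]
tool_rot: [-0.78, -3.041, -0.001]
contact_force: [-0.2, -0.4, -0.0]
opening: 0.0852
grip_force: 0.0
t 2.48 shift mm [-25.7  -2.3  14.9]
tool axes x,y,z: [[-0.876, 0.482, 0.002], [0.482, 0.876, 0.0], [-0.002, 0.001, -1.0]] q6 -1.53
[[0.481, -0.832, -0.275, 0.513], [0.877, 0.457, 0.151, -0.169], [-0.0, -0.314, 0.949, 0.383], [0.0, 0.0, 0.0, 1.0]] 292.49951706021574
```

View pics/w1.png

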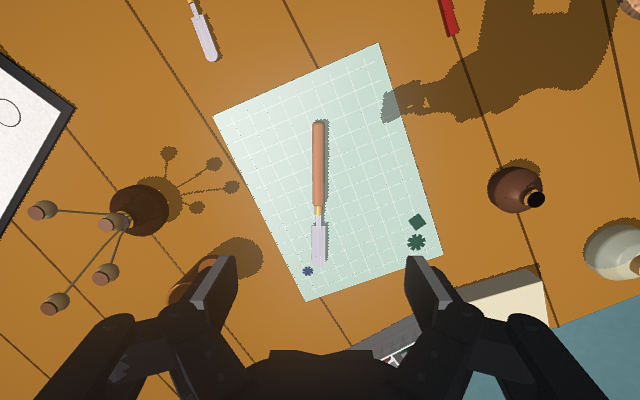

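The wrist view shows the knife between the fingers, with the handle from (319,122) to (318,206) and the blade tip at about (319,268). I'll measure it precisely here.

```bash
cat > kn.py <<'E'
from h import *
m=optics.camera_model("wrist");im=cv2.cvtColor(cv2.imread("pics/w1.png"),cv2.COLOR_BGR2HSV).astype(int)
s=np.zeros(im.shape[:2],bool);s[110:275,290:345]=1
hd=blobs(s&(im[...,0]<20)&(im[...,1]>80)&(im[...,2]>90))[0]
bl=blobs(s&(im[...,0]>110)&(im[...,2]>120))[0]
for n,c,z in(("h",hd,.012),("b",bl,.011)):
    p=ray(m,c[:,0],z)[:,:2].astype(np.float32);print(n,cv2.boundingRect(c),cv2.minAreaRect(p))
    q=p-p.mean(0);print(np.degrees(np.arctan2(*cv2.fitLine(p,2,0,.01,.01)[1::-1,0])))
    print("ends",p[c[:,0,1].argmin()],p[c[:,0,1].argmax()])
E
python3 kn.py
```

```text
h (313, 122, 11, 93) ((0.5841156840324402, -0.21159175038337708), (0.013460122980177402, 0.12131660431623459), 61.31403350830078)
-28.967308
ends [ 0.52868646 -0.18652488] [ 0.63534844 -0.24432789]
b (312, 216, 14, 51) ((0.674796998500824, -0.26038289070129395), (0.018716946244239807, 0.07802154123783112), 60.779300689697266)
-28.642979
ends [ 0.6388984  -0.24475463] [ 0.7064016 -0.2837925]
```

```bash
python3 -m pendant '[[[-9.4,-1.6,30],[0,0,0],1],[[-9.4,-1.6,30],[0,0,0],1],[[0,0,35],[0,0,0],0.6],[[0,0,35],[0,0,0],0.6],[[0,0,30],[0,0,0],0.6],[[0,0,20],[0,0,0],0.6],[[0,0,10],[0,0,0],0.6],[[0,0,0],[0,0,0],0.6]]'; python3 -c "
from h import *
to_tool([.5995,-.2215,.005])"
```

```text
t: 3.2
tool_pos: [0.5978, -0.2178, 0.0233]
tool_rot: [-0.774, -3.04, -0.002]
contact_force: [-0.6, 0.9, -0.4]
opening: 0.0511
grip_force: 0.0
t 3.2 shift mm [-3.4 -2.4 18.3]
tool axes x,y,z: [[-0.878, 0.478, 0.005], [0.478, 0.878, -0.0], [-0.005, 0.002, -1.0]] q6 -1.54
```

```bash
python3 -m pendant '[[[-2,-2,8],[0,0,0],0.6],[[0,0,8],[0,0,0],0.6],[[0,0,0],[0,0,0],0.6],[[0,0,0],[0,0,0],0.6]]'; python3 -c "
from h import *
to_tool([.5995,-.2215,.005])"
```

```text
t: 3.53
tool_pos: [0.601, -0.2229, 0.0107]
tool_rot: [0.777, 3.043, -0.0]
contact_force: [0.2, -0.6, 0.9]
opening: 0.0509
grip_force: 0.0
t 3.53 shift mm [2.  0.5 5.7]
tool axes x,y,z: [[-0.878, 0.479, -0.001], [0.479, 0.878, 0.0], [0.001, -0.0, -1.0]] q6 -1.54
```

```bash
python3 -m pendant '[[[1,0,5],[0,0,0],0.6],[[0,0,0],[0,0,0],0.6],[[0,0,0],[0,0,0],0.0],[[0,0,0],[0,0,0],0.0],[[0,0,0],[0,0,0],0.0],[[0,0,0],[0,0,0],0],[[0,0,0],[0,0,0],0],[[0,0,0],[0,0,0],0]]' 70; python3 -c "
from h import *
to_tool([.5995,-.2215,.005])"
```

```text
t: 4.2
tool_pos: [0.5998, -0.2223, 0.0051]
tool_rot: [0.777, 3.044, -0.0]
contact_force: [-0.3, -0.3, 0.5]
opening: -0.0003
grip_force: 0.0
t 4.2 shift mm [0.6 0.6 0.1]
tool axes x,y,z: [[-0.878, 0.479, -0.0], [0.479, 0.878, 0.0], [0.0, -0.0, -1.0]] q6 -1.54
```

```bash
python3 - <<'E'
from h import *
im=optics.get_image("scene");w=optics.get_image("wrist")
a=cv2.resize(im[130:280,140:380],(800,500));b=w
cv2.imwrite("pics/s2.png",np.vstack([cv2.resize(a,(480,300)),cv2.resize(b,(480,300))])[:,:,::-1])
E
```

```text
(no output)
```

View pics/s2.png

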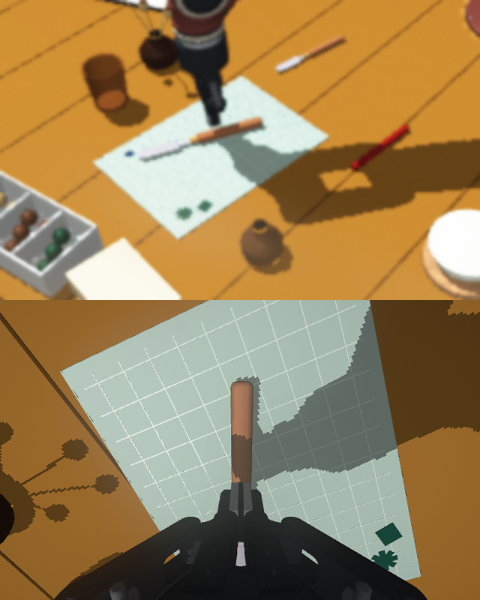

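The images are ambiguous: the fingers meet in line with the handle near its front end, yet the reading says shut with no grip. I'll project the TCP into both views to check.

```bash
python3 - <<'E'
from h import *
o=get_obs();r=R.from_rotvec(o["tool_rot"]);print(o["opening"],o["grip_force"],o["tool_pos"])
def proj(m,P):
    T=np.array(m["cam_to_world"]);c=(np.array(P)-T[:3,3])@T[:3,:3];return (m["cx"]+m["fx"]*c[0]/-c[2],m["cy"]-m["fy"]*c[1]/-c[2])
for n in("scene","wrist"):
    m=optics.camera_model(n);im=optics.get_image(n).copy()
    k=2.5 if n=="scene" else 1.6
    for off,col in(((0,0,0),(255,0,0)),((0,.02,0),(0,255,0)),((0,-.02,0),(0,0,255)),((0,0,-.019),(255,0,255))):
        u=proj(m,o["tool_pos"]+r.apply(off));print(n,off,np.round(u,1));
        cv2.circle(im,tuple(int(round(x)) for x in u),1,col,-1)
    if n=="scene":a=im[160:240,190:310]
    else:b=im[90:390,200:440]
a=cv2.resize(a,None,fx=6,fy=6,interpolation=0)[:,:400];cv2.imwrite("pics/s3.png",np.hstack([cv2.resize(a,(400,480)),cv2.resize(b,(384,480))])[:,:,::-1])
E
```

```text
0.0001895780775413994 0.0 [ 0.59976387 -0.22229272  0.00510865]
scene (0, 0, 0) [247.6 197.3]
scene (0, 0.02, 0) [249.4 201.3]
scene (0, -0.02, 0) [245.9 193.5]
scene (0, 0, -0.019) [247. 193.]
wrist (0, 0, 0) [319.7 239.2]
wrist (0, 0.02, 0) [351.2 239.2]
wrist (0, -0.02, 0) [288.2 239.2]
wrist (0, 0, -0.019) [319.6 254. ]
```

View pics/s3.png

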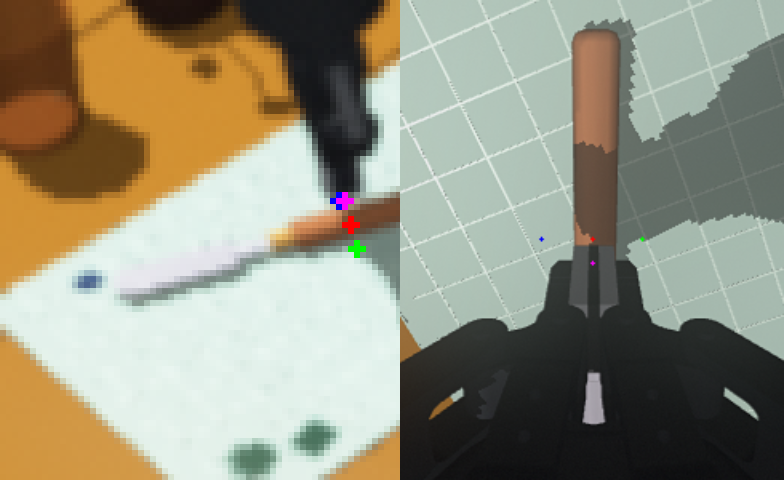

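The fingertips look shut just above the handle, higher than the reported TCP suggests. I'll open them and make a guarded descent.

```bash
python3 -m pendant '[[[0,0,0],[0,0,0],0.45],[[0,0,0],[0,0,0],0.45],[[0,0,0],[0,0,0],0.45],[[0,0,0],[0,0,0],0.45],[[0,0,3],[0,0,0],0.45],[[0,0,0],[0,0,0],0.45]]';python3 -m pendant '[[[0,0,2],[0,0,0],0.45],[[0,0,0],[0,0,0],0.45]]'; python3 - <<'E'
from h import *
im=optics.get_image("wrist");cv2.imwrite("pics/w4.png",im[90:390,140:500][:,:,::-1])
E
```

```text
t: 4.9
tool_pos: [0.5994, -0.2221, 0.0014]
tool_rot: [-0.777, -3.043, -0.0]
contact_force: [-0.0, 0.9, -0.4]
opening: 0.0387
grip_force: 0.0
t: 5.07
tool_pos: [0.5994, -0.2221, -0.0005]
tool_rot: [-0.777, -3.043, -0.0]
contact_force: [0.1, -0.4, -0.6]
opening: 0.0386
grip_force: 0.0
```

View pics/w4.png

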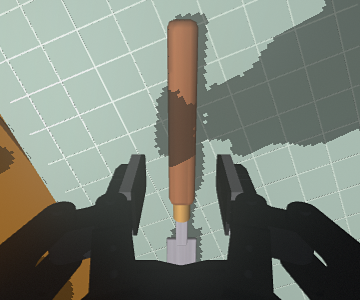

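The open fingers straddle the handle centrally, its axis at column 182 of the crop. There is still no mat contact at a reported z of 0, so I keep lowering under guard.

```bash
for i in 1 2 3; do python3 -m pendant '[[[0,0,2],[0,0,0],0.45],[[0,0,2],[0,0,0],0.45],[[0,0,0],[0,0,0],0.45]]' | egrep 'tool_pos|contact'; done
```

```text
tool_pos: [0.5994, -0.2221, -0.0045]
contact_force: [-0.8, 0.9, 0.1]
tool_pos: [0.5994, -0.2221, -0.0085]
contact_force: [-0.7, 0.6, 0.1]
tool_pos: [0.5994, -0.2221, -0.0125]
contact_force: [-1.0, 0.5, -0.4]
```

```bash
python3 -m pendant '[[[0,0,0],[0,0,0],0.3],[[0,0,0],[0,0,0],0.2],[[0,0,0],[0,0,0],0.1],[[0,0,0],[0,0,0],0],[[0,0,0],[0,0,0],0],[[0,0,0],[0,0,0],0]]' 70
```

```text
t: 6.37
tool_pos: [0.6, -0.2224, -0.0116]
tool_rot: [0.777, 3.043, -0.0]
contact_force: [0.2, 0.3, 2.2]
opening: 0.0129
grip_force: 68.6
```

It holds, but at 12.9 mm, probably on the rounded top of the handle. I'll release and go a little deeper.

```bash
python3 -m pendant '[[[0,0,0],[0,0,0],0.45],[[0,0,0],[0,0,0],0.45],[[0,0,0],[0,0,0],0.45],[[0,0,2],[0,0,0],0.45],[[0,0,2],[0,0,0],0.45],[[0,0,0],[0,0,0],0.45]]'| egrep 'tool_pos|contact|opening';  python3 -m pendant '[[[0,0,2],[0,0,0],0.45],[[0,0,0],[0,0,0],0.45]]'| egrep 'tool_pos|contact|opening'
```

```text
tool_pos: [0.5993, -0.2221, -0.0167]
contact_force: [-0.8, 0.2, -0.2]
opening: 0.0387
tool_pos: [0.5994, -0.2221, -0.0185]
contact_force: [-0.8, 0.0, 0.0]
opening: 0.0389
```

```bash
python3 - <<'E'
from h import *
im=optics.get_image("scene")
cv2.imwrite("pics/s5.png",cv2.resize(im[165:225,190:310],(720,360),interpolation=cv2.INTER_CUBIC)[:,:,::-1])
E
```

```text
(no output)
```

View pics/s5.png

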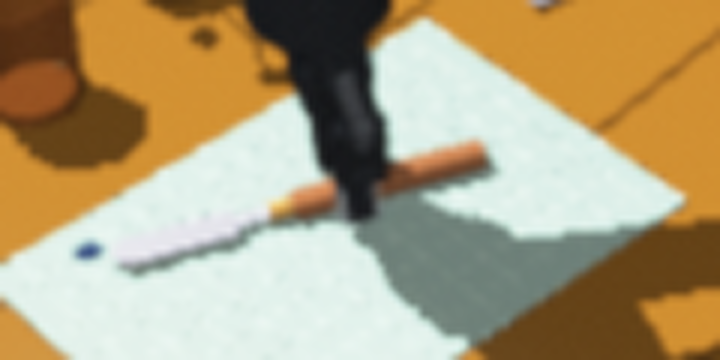

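The near fingertip is about level with mid-handle and close to the mat. I'll close gently here and watch the force.

```bash
python3 -m pendant '[[[0,0,0],[0,0,0],0.35],[[0,0,0],[0,0,0],0.28],[[0,0,0],[0,0,0],0.22],[[0,0,0],[0,0,0],0.22]]' 25| egrep 'tool_pos|contact|opening|grip_f';  python3 -m pendant '[[[0,0,0],[0,0,0],0],[[0,0,0],[0,0,0],0],[[0,0,0],[0,0,0],0],[[0,0,0],[0,0,0],0]]' 25| egrep 'tool_pos|contact|opening|grip_f'
```

```text
tool_pos: [0.5998, -0.2223, -0.0178]
contact_force: [0.4, -0.7, -0.2]
opening: 0.0188
grip_force: 0.0
tool_pos: [0.5999, -0.2224, -0.0177]
contact_force: [0.5, -0.1, 1.2]
opening: 0.0151
grip_force: 25.8
```

A good grip at 15.1 mm. Now I raise the force and lift.

```bash
python3 -m pendant '[[[0,0,0],[0,0,0],0],[[0,0,0],[0,0,0],0],[[0,0,-5],[0,0,0],0],[[0,0,-15],[0,0,0],0],[[0,0,-25],[0,0,0],0],[[0,0,-25],[0,0,0],0],[[10,6,-20],[0,0,0],0],[[20,12,0],[0,0,0],0],[[28,16,0],[0,0,0],0],[[28,16,0],[0,0,0],0],[[28,16,0],[0,0,0],0],[[28,16,0],[0,0,0],0]]' 90; python3 -m pendant '[[[28,16,0],[0,0,0],0],[[28,16,0],[0,0,0],0],[[28,16,0],[0,0,0],0],[[28,16,0],[0,0,0],0],[[28,16,0],[0,0,0],0],[[28,16,0],[0,0,0],0],[[28,16,0],[0,0,0],0],[[28,16,0],[0,0,0],0],[[20,14,0],[0,0,0],0],[[10,6,0],[0,0,-0.06],0],[[0,0,0],[0,0,-0.12],0],[[0,0,0],[0,0,-0.12],0]]'; python3 -m pendant '[[[0,0,0],[0,0,-0.12],0],[[0,0,0],[0,0,-0.12],0],[[0,0,0],[0,0,-0.12],0],[[0,0,0],[0,0,-0.12],0],[[0,0,0],[0,0,-0.07],0],[[0,0,0],[0,0,0],0],[[0,0,0],[0,0,0],0]]'; python3 - <<'E'
from h import *
to_tool([.366,.164,.06])
for n in("top","scene"):cv2.imwrite(f"pics/{n}6.png",optics.get_image(n)[:,:,::-1])
a=cv2.imread("pics/top6.png")[130:280,190:340];b=cv2.imread("pics/scene6.png")[170:320,270:450]
cv2.imwrite("pics/c6.png",np.hstack([cv2.resize(a,(390,390)),cv2.resize(b,(400,390))]))
E
```

```text
t: 8.75
tool_pos: [0.5135, -0.0812, 0.0729]
tool_rot: [0.778, 3.043, 0.0]
contact_force: [0.3, 0.5, -0.7]
opening: 0.013
grip_force: 90.2
t: 9.75
tool_pos: [0.3619, 0.1702, 0.0728]
tool_rot: [0.3, 3.126, 0.001]
contact_force: [-0.3, -0.5, -0.9]
opening: 0.0129
grip_force: 90.2
t: 10.33
tool_pos: [0.3625, 0.1694, 0.0727]
tool_rot: [-0.544, 3.093, 0.0]
contact_force: [-0.1, -0.2, -1.3]
opening: 0.0129
grip_force: 90.2
t 10.33 shift mm [-1.4 -6.3 12.7]
tool axes x,y,z: [[-0.94, -0.341, -0.001], [-0.341, 0.94, -0.0], [0.001, 0.0, -1.0]] q6 -1.67
```

View pics/c6.png

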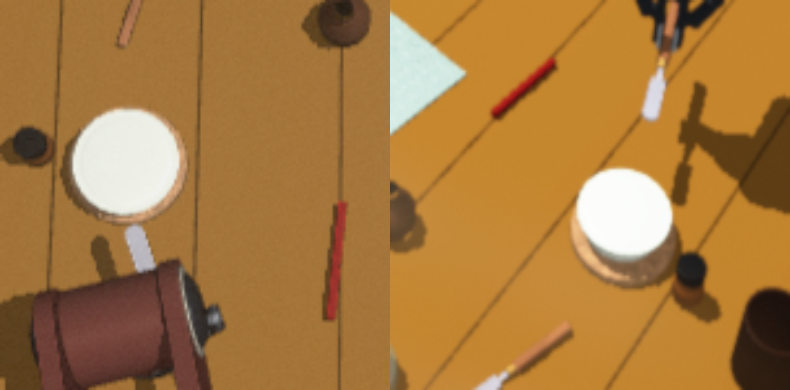

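The top crop shows the blade tip at full-frame (241,218), pointing at the lid centred on (239,192). In the scene view the tip is at (387,215). I'll triangulate both.

```bash
cat > tri.py <<'E'
from h import *
import sys
def tri(m1,u1,m2,u2):
    A=[];
    a0=ray(m1,u1,0)[0];a1=np.array(m1["cam_to_world"])[:3,3];b0=ray(m2,u2,0)[0];b1=np.array(m2["cam_to_world"])[:3,3]
    d=(a1-a0);e=(b1-b0);s=np.linalg.lstsq(np.c_[d,-e],b0-a0,rcond=None)[0]
    p,q=a0+d*s[0],b0+e*s[1];return ((p+q)/2).round(4),round(np.linalg.norm(p-q)*1000,1)
mt,ms=optics.camera_model("top"),optics.camera_model("scene")
def load(n):
    b=cv2.imread(n);return cv2.cvtColor(b,cv2.COLOR_BGR2HSV).astype(int)
def white(h,box):
    s=np.zeros(h.shape[:2],bool);s[box[1]:box[3],box[0]:box[2]]=1
    return blobs(s&(h[...,1]<60)&(h[...,2]>130),20)[0]
if __name__=="__main__":
    ht,hs=load("pics/top6.png"),load("pics/scene6.png")
    ct=white(ht,(205,160,275,213));cs=white(hs,(340,235,415,275))
    e=cv2.fitEllipse(ct);print("lid top",e,ray(mt,e[0],.040))
    e=cv2.fitEllipse(cs);print("lid scene",e,ray(ms,e[0],.040))
    s=np.zeros(ht.shape[:2],bool);s[214:240,232:256]=1
    bt=blobs(s&(ht[...,1]<70)&(ht[...,2]>110),10)[0][:,0]
    s[:]=0;s[190:222,375:400]=1
    bs=blobs(s&(hs[...,1]<70)&(hs[...,2]>110),10)[0][:,0]
    print("blade top rows",bt.min(0),bt.max(0),"scene",bs.min(0),bs.max(0))
    f=lambda b,r:[b[b[:,1]==r,0].mean(),r]
    for b in(bt,bs):print([f(b,r) for r in range(b[:,1].min(),b[:,1].max()+1,3)])
    print("tip",tri(mt,[f(bt,bt[:,1].min())[0],bt[:,1].min()-.5],ms,[f(bs,bs[:,1].max())[0],bs[:,1].max()+.5]))
E
python3 tri.py
```

```text
lid top ((237.82850646972656, 191.88804626464844), (39.56697463989258, 40.904502868652344), 51.63332748413086) [[0.55829634 0.23380434 0.04      ]]
lid scene ((374.8555603027344, 252.1201629638672), (34.50638198852539, 42.01791763305664), 102.04548645019531) [[0.56581081 0.23634038 0.04      ]]
blade top rows [238 216] [249 234] scene [383 196] [393 215]
[[np.float64(241.5), 216], [np.float64(241.5), 219], [np.float64(242.5), 222], [np.float64(243.5), 225], [np.float64(244.5), 228], [np.float64(245.5), 231], [np.float64(243.5), 234]]
[[np.float64(391.0), 196], [np.float64(390.5), 199], [np.float64(389.5), 202], [np.float64(389.0), 205], [np.float64(388.5), 208], [np.float64(387.5), 211], [np.float64(387.0), 214]]
tip (array([0.4815, 0.2128, 0.1006]), np.float64(5.5))
```

```bash
python3 -m pendant '[[[0,-6,10],[0,0,0],0],[[0,0,20],[0,0,0],0],[[0,0,20],[0,0,0],0],[[0,0,13],[0,0,0],0],[[-5,0,6],[0,0,0],0],[[-3,0,0],[0,0,0],0],[[0,0,0],[0,0,0],0],[[0,0,0],[0,0,0],0]]'; cat > tip.py <<'E'
from tri import *
n=sys.argv[1]
for c in("top","scene"):cv2.imwrite(f"pics/{c}{n}.png",optics.get_image(c)[:,:,::-1])
o=get_obs();C0=np.array([.5585,.234]);d=np.array([.94,.341]);P=np.array([-.341,.94])
for c,m in(("top",mt),("scene",ms)):
    g=cv2.imread(f"pics/{c}{n}.png").astype(float)
    for k in(-.006,-.003,0,.003,.006):
        # sample along the approach line, on the lid/blade height plane .036
        s=np.arange(-.085,-.035,.001);w=np.c_[C0+s[:,None]*d+k*P,np.full(len(s),.036)]
        T=np.array(m["cam_to_world"]);q=(w-T[:3,3])@T[:3,:3];u=m["cx"]-m["fx"]*q[:,0]/q[:,2];v=m["cy"]+m["fy"]*q[:,1]/q[:,2]
        px=cv2.remap(g.astype(np.float32),u.astype(np.float32)[None],v.astype(np.float32)[None],cv2.INTER_LINEAR)[0]
        if k in(0,.006,-.006):print(c,k,[int(x) for x in px[:,0]])
print(o["tool_pos"].round(4))
E
python3 tip.py 7;python3 - <<'E'
import cv2,numpy as np
a=cv2.imread("pics/top7.png")[170:230,215:265];b=cv2.imread("pics/scene7.png")[200:280,330:430]
cv2.imwrite("pics/c7.png",np.hstack([cv2.resize(a,(300,360),interpolation=0),cv2.resize(b,(450,360),interpolation=0)]))
E
```

```text
t: 11.1
tool_pos: [0.3725, 0.1664, 0.0034]
tool_rot: [-0.547, 3.093, -0.0]
contact_force: [-0.7, -0.2, -0.9]
opening: 0.013
grip_force: 90.2
top -0.006 [188, 191, 193, 195, 195, 190, 178, 168, 155, 136, 117, 102, 85, 67, 59, 60, 62, 68, 80, 90, 99, 106, 112, 116, 118, 120, 127, 147, 167, 189, 205, 221, 229, 230, 231, 233, 234, 235, 236, 236, 236, 235, 235, 234, 233, 233, 233, 233, 233, 233]
top 0 [194, 193, 193, 194, 194, 193, 192, 191, 191, 191, 185, 171, 156, 132, 102, 74, 62, 71, 83, 94, 103, 113, 119, 120, 120, 124, 137, 153, 171, 190, 210, 224, 227, 230, 232, 232, 232, 233, 234, 235, 235, 235, 234, 233, 233, 233, 233, 233, 233, 232]
top 0.006 [192, 193, 194, 194, 194, 194, 193, 187, 179, 168, 145, 121, 98, 82, 68, 61, 66, 73, 80, 93, 105, 114, 116, 118, 118, 118, 120, 128, 154, 179, 202, 214, 223, 231, 231, 232, 232, 233, 233, 234, 234, 233, 233, 233, 233, 232, 232, 231, 231, 231]
scene -0.006 [223, 227, 227, 227, 228, 229, 228, 228, 223, 219, 212, 202, 194, 185, 169, 150, 132, 115, 103, 93, 86, 80, 100, 129, 159, 190, 208, 221, 232, 243, 246, 247, 249, 249, 250, 250, 250, 250, 250, 250, 250, 250, 250, 250, 250, 250, 250, 250, 250, 250]
scene 0 [230, 230, 230, 230, 231, 231, 231, 231, 230, 230, 230, 229, 225, 219, 213, 206, 189, 172, 152, 133, 122, 119, 117, 118, 138, 168, 196, 223, 236, 240, 244, 248, 249, 249, 249, 249, 250, 250, 250, 250, 250, 250, 250, 250, 250, 250, 250, 250, 250, 250]
scene 0.006 [230, 230, 229, 228, 227, 227, 226, 226, 227, 227, 222, 215, 209, 203, 190, 173, 155, 138, 124, 111, 97, 84, 94, 119, 145, 171, 191, 209, 224, 238, 244, 246, 247, 249, 249, 249, 249, 249, 250, 250, 250, 250, 250, 250, 250, 250, 250, 250, 250, 250]
[0.3726 0.1665 0.0037]
```

View pics/c7.png

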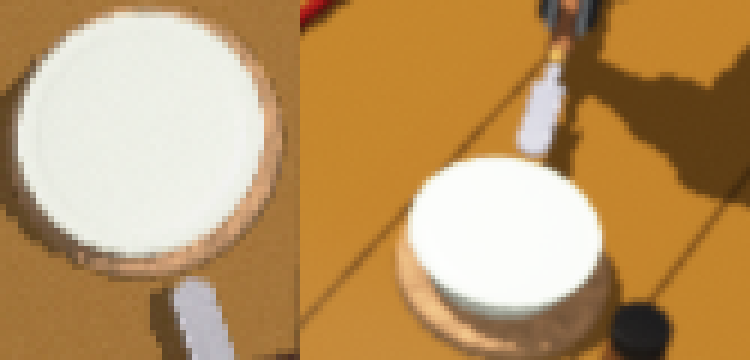

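Averaged over both views the tip-to-lid-edge gap is about 13.7 mm. I advance 19.5 mm, which puts 6 mm of blade under the lid, and check the force.

```bash
python3 -m pendant '[[[-4,0,0],[0,0,0],0],[[-5,0,0],[0,0,0],0],[[-4,0,0],[0,0,0],0],[[-3,0,0],[0,0,0],0],[[-2,0,0],[0,0,0],0],[[-1.5,0,0],[0,0,0],0],[[0,0,0],[0,0,0],0],[[0,0,0],[0,0,0],0]]'; python3 -m pendant '[[[0,0,-1],[0,0,0],0],[[0,0,-1],[0,0,0],0],[[0,0,-1],[0,0,0],0],[[0,0,-1],[0,0,0],0],[[0,0,-1],[0,0,0],0],[[0,0,-1],[0,0,0],0],[[0,0,-1],[0,0,0],0],[[0,0,0],[0,0,0],0]]';python3 -c "
from h import *
for c in('top','scene'):cv2.imwrite(f'pics/{c}8.png',optics.get_image(c)[:,:,::-1])
from tri import *
C=ray(ms,[0,0],0)
for k in(0,7,8):
  if k:
    s=cv2.imread(f'pics/scene{k}.png');t=cv2.imread(f'pics/top{k}.png')
    for nm,im,b in(('s',s,(335,225,415,290)),('t',t,(205,160,275,214))):
      h=cv2.cvtColor(im,cv2.COLOR_BGR2HSV).astype(int);c=white(h,b);print(k,nm,np.round(cv2.fitEllipse(c),2) if 0 else [np.round(x,2) for x in cv2.fitEllipse(c)],cv2.boundingRect(c))
"
```

```text
t: 11.87
tool_pos: [0.3902, 0.1732, 0.0029]
tool_rot: [0.547, -3.093, 0.0]
contact_force: [-0.1, 0.5, -0.9]
opening: 0.0132
grip_force: 90.2
t: 12.53
tool_pos: [0.3903, 0.1732, 0.0102]
tool_rot: [-0.547, 3.093, 0.0]
contact_force: [0.1, -0.1, -0.7]
opening: 0.0132
grip_force: 90.2
7 s [array([374.9 , 252.12]), array([34.6 , 42.04]), np.float64(102.0)] (354, 235, 43, 36)
7 t [array([237.81, 191.88]), array([39.6, 40.9]), np.float64(52.74)] (218, 172, 41, 41)
8 s [array([375.65, 249.72]), array([39.71, 43.26]), np.float64(36.75)] (354, 225, 43, 46)
8 t [array([237.9 , 192.19]), array([40.14, 41.04]), np.float64(8.25)] (218, 172, 41, 42)
```

```bash
python3 -m pendant '[[[0,0,-1],[0,0,0],0],[[0,0,-1],[0,0,0],0],[[0,0,-1],[0,0,0],0],[[0,0,-1],[0,0,0],0],[[0,0,-1],[0,0,0],0],[[0,0,-0.5],[0,0,0],0],[[0,0,0],[0,0,0],0]]';python3 -c "
from h import *
for c in('top','scene'):cv2.imwrite(f'pics/{c}9.png',optics.get_image(c)[:,:,::-1])
r=lambda n,b:cv2.resize(cv2.imread(n)[b[0]:b[1],b[2]:b[3]],(390,390),interpolation=0)
b=(215,280,345,410)
cv2.imwrite('pics/c9.png',np.hstack([r('pics/scene7.png',b),r('pics/scene9.png',b)]))
"
```

```text
t: 13.22
tool_pos: [0.3903, 0.1732, 0.0157]
tool_rot: [-0.547, 3.093, 0.0]
contact_force: [0.5, -0.2, -1.8]
opening: 0.0131
grip_force: 90.2
```

View pics/c9.png

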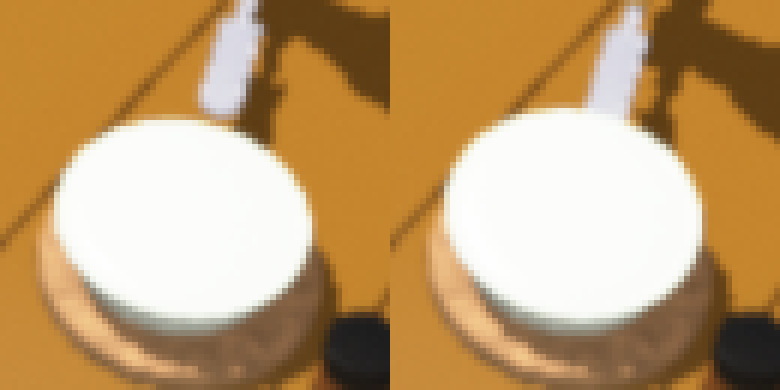

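The lid's near edge has risen from row 116 to about 107 in the crop, with the blade under it and the far edge unmoved. I'll quantify the rise away from the blade.

```bash
cat > edge.py <<'E'
from tri import *
C0=np.array([.5585,.234]);d=np.array([.94,.341]);P=np.array([-.341,.94])
def edge(n,c="scene",sgn=-1):
    m=mt if c=="top" else ms;g=cv2.imread(f"pics/{c}{n}.png")[:,:,0].astype(np.float32);out=[]
    for k in(-.022,-.018,-.015,.015,.018,.022):
        s=np.arange(-.090,-.020,.0005) if sgn<0 else np.arange(.09,.02,-.0005);w=np.c_[C0+s[:,None]*d+k*P,np.full(len(s),.040)]
        T=np.array(m["cam_to_world"]);q=(w-T[:3,3])@T[:3,:3];u=m["cx"]-m["fx"]*q[:,0]/q[:,2];v=m["cy"]+m["fy"]*q[:,1]/q[:,2]
        px=cv2.remap(g,u.astype(np.float32)[None],v.astype(np.float32)[None],1)[0]
        out.append(round((s[np.argmax(px>170)])*1000,1))
    return out
if __name__=="__main__":
    for n in sys.argv[1:]:print(n,"scene near",edge(n),"far",edge(n,"scene",1),"top near",edge(n,"top"),"far",edge(n,"top",1))
E
python3 edge.py 6 7 8 9; python3 -c "
from tri import *
T=np.array(ms['cam_to_world'])[:3,3];e=np.array([.504,.214,.04]);print((e-T)/(T[2]-.04))"
```

```text
6 scene near [np.float64(-52.5), np.float64(-54.0), np.float64(-54.5), np.float64(-54.5), np.float64(-53.5), np.float64(-51.5)] far [np.float64(58.0), np.float64(59.0), np.float64(60.5), np.float64(60.5), np.float64(59.5), np.float64(57.5)] top near [np.float64(-53.5), np.float64(-55.0), np.float64(-56.0), np.float64(-90.0), np.float64(-90.0), np.float64(-90.0)] far [np.float64(53.5), np.float64(54.5), np.float64(56.0), np.float64(56.0), np.float64(55.0), np.float64(53.0)]
7 scene near [np.float64(-52.5), np.float64(-54.0), np.float64(-54.5), np.float64(-54.5), np.float64(-53.0), np.float64(-51.0)] far [np.float64(58.5), np.float64(59.0), np.float64(60.5), np.float64(60.5), np.float64(59.5), np.float64(57.5)] top near [np.float64(-53.5), np.float64(-55.0), np.float64(-56.0), np.float64(-55.0), np.float64(-54.5), np.float64(-53.5)] far [np.float64(53.5), np.float64(54.5), np.float64(56.0), np.float64(56.0), np.float64(55.0), np.float64(53.0)]
8 scene near [np.float64(-55.0), np.float64(-56.5), np.float64(-57.0), np.float64(-56.5), np.float64(-55.5), np.float64(-53.5)] far [np.float64(58.5), np.float64(59.5), np.float64(60.5), np.float64(60.5), np.float64(59.5), np.float64(58.0)] top near [np.float64(-52.5), np.float64(-54.5), np.float64(-54.5), np.float64(-54.0), np.float64(-53.5), np.float64(-52.0)] far [np.float64(53.5), np.float64(54.5), np.float64(56.0), np.float64(56.0), np.float64(55.0), np.float64(53.0)]
9 scene near [np.float64(-60.0), np.float64(-61.5), np.float64(-62.5), np.float64(-60.0), np.float64(-59.0), np.float64(-57.5)] far [np.float64(58.5), np.float64(60.0), np.float64(61.0), np.float64(61.0), np.float64(60.0), np.float64(58.0)] top near [np.float64(-51.0), np.float64(-52.5), np.float64(-53.5), np.float64(-52.5), np.float64(-52.0), np.float64(-50.5)] far [np.float64(53.5), np.float64(55.0), np.float64(56.0), np.float64(56.0), np.float64(55.0), np.float64(53.0)]
[-0.82502662 -0.38027808 -1.        ]
```

The near edge is about 7.5–8 mm up. I raise it 1.7 mm more and hold for about 2.3 s.

```bash
python3 -m pendant '[[[0,0,-0.9],[0,0,0],0],[[0,0,-0.8],[0,0,0],0],[[0,0,0],[0,0,0],0],[[0,0,0],[0,0,0],0],[[0,0,0],[0,0,0],0],[[0,0,0],[0,0,0],0],[[0,0,0],[0,0,0],0],[[0,0,0],[0,0,0],0],[[0,0,0],[0,0,0],0],[[0,0,0],[0,0,0],0],[[0,0,0],[0,0,0],0],[[0,0,0],[0,0,0],0]]'; python3 -c "
from h import *
for c in('top','scene'):cv2.imwrite(f'pics/{c}10.png',optics.get_image(c)[:,:,::-1])
"; python3 edge.py 10 | sed 's/np.float64//g'; python3 -m pendant '[[[0,0,0],[0,0,0],0],[[0,0,0],[0,0,0],0],[[0,0,0],[0,0,0],0],[[0,0,0],[0,0,0],0],[[0,0,0],[0,0,0],0],[[0,0,0],[0,0,0],0],[[0,0,0],[0,0,0],0],[[0,0,0],[0,0,0],0],[[0,0,0],[0,0,0],0],[[0,0,0],[0,0,0],0],[[0,0,0],[0,0,0],0],[[0,0,0],[0,0,0],0]]'
```

```text
t: 14.32
tool_pos: [0.3903, 0.1732, 0.0172]
tool_rot: [0.547, -3.094, 0.0]
contact_force: [-0.3, 0.5, -1.3]
opening: 0.0134
grip_force: 90.2
10 scene near [(-60.5), (-62.0), (-63.0), (-61.5), (-60.5), (-58.5)] far [(59.0), (60.5), (61.0), (61.0), (60.0), (58.0)] top near [(-50.5), (-51.5), (-52.5), (-52.5), (-51.5), (-50.0)] far [(53.5), (55.0), (56.0), (56.0), (55.0), (53.0)]
t: 15.42
tool_pos: [0.3903, 0.1732, 0.0172]
tool_rot: [0.547, -3.094, -0.0]
contact_force: [0.6, -0.1, -1.1]
opening: 0.013
grip_force: 90.2
```

Held at about 9 mm by vision. Now I lower gently.

```bash
python3 -m pendant '[[[0,0,0],[0,0,0],0],[[0,0,0],[0,0,0],0],[[0,0,0],[0,0,0],0],[[0,0,0.8],[0,0,0],0],[[0,0,0.8],[0,0,0],0],[[0,0,0.8],[0,0,0],0],[[0,0,0.8],[0,0,0],0],[[0,0,0.8],[0,0,0],0],[[0,0,0.8],[0,0,0],0],[[0,0,0.8],[0,0,0],0],[[0,0,0.8],[0,0,0],0],[[0,0,0.8],[0,0,0],0]]';python3 -m pendant '[[[0,0,0.8],[0,0,0],0],[[0,0,0.8],[0,0,0],0],[[0,0,0.8],[0,0,0],0],[[0,0,0.8],[0,0,0],0],[[0,0,0.8],[0,0,0],0],[[0,0,0.8],[0,0,0],0],[[0,0,0.8],[0,0,0],0],[[0,0,0.8],[0,0,0],0],[[0,0,0.8],[0,0,0],0],[[0,0,0],[0,0,0],0],[[0,0,0],[0,0,0],0],[[0,0,0],[0,0,0],0]]'; python3 -c "
from h import *
for c in('top','scene'):cv2.imwrite(f'pics/{c}11.png',optics.get_image(c)[:,:,::-1])
"; python3 edge.py 7 11 | sed 's/np.float64//g'
```

```text
t: 16.42
tool_pos: [0.3903, 0.1732, 0.0099]
tool_rot: [0.547, -3.093, 0.0]
contact_force: [-0.5, -0.0, -0.3]
opening: 0.0131
grip_force: 90.2
t: 17.42
tool_pos: [0.3903, 0.1732, 0.0029]
tool_rot: [-0.547, 3.094, -0.0]
contact_force: [0.3, 1.2, -1.0]
opening: 0.0128
grip_force: 90.2
7 scene near [(-52.5), (-54.0), (-54.5), (-54.5), (-53.0), (-51.0)] far [(58.5), (59.0), (60.5), (60.5), (59.5), (57.5)] top near [(-53.5), (-55.0), (-56.0), (-55.0), (-54.5), (-53.5)] far [(53.5), (54.5), (56.0), (56.0), (55.0), (53.0)]
11 scene near [(-52.5), (-54.0), (-54.5), (-53.5), (-53.0), (-51.0)] far [(59.0), (60.0), (60.5), (60.5), (59.5), (58.0)] top near [(-53.0), (-55.0), (-55.0), (-54.5), (-54.0), (-52.0)] far [(54.0), (55.5), (56.0), (56.0), (55.0), (53.0)]
```

The lid is seated again to within a millimetre. I withdraw the blade, lift, turn back and return over the mat.

```bash
python3 -m pendant '[[[3,0,0],[0,0,0],0],[[6,0,0],[0,0,0],0],[[10,0,0],[0,0,0],0],[[10,0,0],[0,0,0],0],[[6,0,-5],[0,0,0],0],[[0,0,-20],[0,0,0],0],[[0,0,-25],[0,0,0],0],[[0,0,-25],[0,0,0],0],[[0,0,-10],[0,0,0.06],0],[[0,0,0],[0,0,0.12],0],[[0,0,0],[0,0,0.12],0],[[0,0,0],[0,0,0.12],0]]'; python3 -m pendant '[[[0,0,0],[0,0,0.12],0],[[0,0,0],[0,0,0.12],0],[[0,0,0],[0,0,0.12],0],[[0,0,0],[0,0,0.073],0],[[-10,-6,0],[0,0,0],0],[[-20,-11,0],[0,0,0],0],[[-28,-16,0],[0,0,0],0],[[-28,-16,0],[0,0,0],0],[[-28,-16,0],[0,0,0],0],[[-28,-16,0],[0,0,0],0],[[-28,-16,0],[0,0,0],0],[[-28,-16,0],[0,0,0],0]]';python3 -m pendant '[[[-28,-16,0],[0,0,0],0],[[-28,-16,0],[0,0,0],0],[[-28,-16,0],[0,0,0],0],[[-28,-15,0],[0,0,0],0],[[-28,-15,0],[0,0,0],0],[[-28,-14,0],[0,0,0],0],[[-20,-10,0],[0,0,0],0],[[-8,-4,0],[0,0,0],0],[[0,0,0],[0,0,0],0],[[0,0,0],[0,0,0],0]]';python3 -c "
from h import *
to_tool([.5999,-.2224,-.0177])"
```

```text
t: 18.52
tool_pos: [0.3571, 0.1611, 0.0881]
tool_rot: [0.119, 3.139, 0.0]
contact_force: [-1.2, 0.2, -1.5]
opening: 0.0128
grip_force: 90.2
t: 19.52
tool_pos: [0.4764, -0.0347, 0.0877]
tool_rot: [-0.782, -3.043, -0.0]
contact_force: [0.3, 0.3, -0.6]
opening: 0.0129
grip_force: 90.2
t: 20.35
tool_pos: [0.5963, -0.2199, 0.0874]
tool_rot: [-0.782, -3.041, -0.001]
contact_force: [-0.1, 0.7, -1.3]
opening: 0.0132
grip_force: 90.2
t 20.35 shift mm [ -4.5  -0.5 105.1]
tool axes x,y,z: [[-0.876, 0.482, 0.002], [0.482, 0.876, 0.0], [-0.001, 0.001, -1.0]] q6 -1.54
```

```bash
python3 -m pendant '[[[-4,0,15],[0,0,0],0],[[0,0,25],[0,0,0],0],[[0,0,25],[0,0,0],0],[[0,0,20],[0,0,0],0],[[0,0,10],[0,0,0],0],[[0,0,4],[0,0,0],0],[[0,0,2],[0,0,0],0],[[0,0,1.5],[0,0,0],0],[[0,0,0],[0,0,0],0],[[0,0,0],[0,0,0],0]]';python3 -m pendant '[[[0,0,1],[0,0,0],0],[[0,0,1],[0,0,0],0],[[0,0,0.5],[0,0,0],0],[[0,0,0],[0,0,0],0]]'
```

```text
t: 21.18
tool_pos: [0.6017, -0.223, -0.0131]
tool_rot: [0.781, 3.04, -0.001]
contact_force: [0.0, -0.3, -0.2]
opening: 0.0132
grip_force: 90.2
t: 21.52
tool_pos: [0.6006, -0.2226, -0.0171]
tool_rot: [-0.782, -3.043, 0.0]
contact_force: [-0.5, 0.5, -0.6]
opening: 0.0131
grip_force: 90.2
```

```bash
python3 -m pendant '[[[0,0,0.6],[0,0,0],0],[[0,0,0],[0,0,0],0],[[0,0,0],[0,0,0],0]]';python3 -m pendant '[[[0,0,0],[0,0,0],0.18],[[0,0,0],[0,0,0],0.22],[[0,0,0],[0,0,0],0.3],[[0,0,0],[0,0,0],0.45],[[0,0,0],[0,0,0],0.45],[[0,0,-5],[0,0,0],0.45],[[0,0,-20],[0,0,0],0.45],[[0,0,-35],[0,0,0],0.6],[[0,0,-40],[0,0,0],0.6],[[0,0,-40],[0,0,0],0.6],[[0,0,-20],[0,0,0],0.6],[[40,0,0],[0,0,0],0.6]]'; python3 -m pendant '[[[40,0,0],[0,0,0],0.6],[[40,0,0],[0,0,0],0.6],[[40,0,0],[0,0,0],0.6],[[0,0,0],[0,0,0],0.6],[[0,0,0],[0,0,0],0.6]]' ; python3 -c "
from h import *
for c in('top','scene'):cv2.imwrite(f'pics/{c}12.png',optics.get_image(c)[:,:,::-1])
a=cv2.imread('pics/top12.png')[100:260,170:450];b=cv2.imread('pics/scene12.png')[150:310,170:450]
cv2.imwrite('pics/c12.png',np.vstack([cv2.resize(a,(525,300)),cv2.resize(b,(525,300))]))
"; python3 edge.py 7 12 | sed 's/np.float64//g'
```

```text
t: 21.77
tool_pos: [0.6007, -0.2226, -0.0174]
tool_rot: [0.782, 3.043, -0.0]
contact_force: [-1.6, 0.2, 1.4]
opening: 0.0128
grip_force: 90.6
t: 22.77
tool_pos: [0.5728, -0.2077, 0.1512]
tool_rot: [0.779, 3.026, -0.006]
contact_force: [-1.5, -0.5, 0.7]
opening: 0.0514
grip_force: 0.0
t: 23.18
tool_pos: [0.4585, -0.1442, 0.1418]
tool_rot: [0.781, 3.043, -0.0]
contact_force: [0.6, -0.2, -0.1]
opening: 0.0509
grip_force: 0.0
7 scene near [(-52.5), (-54.0), (-54.5), (-54.5), (-53.0), (-51.0)] far [(58.5), (59.0), (60.5), (60.5), (59.5), (57.5)] top near [(-53.5), (-55.0), (-56.0), (-55.0), (-54.5), (-53.5)] far [(53.5), (54.5), (56.0), (56.0), (55.0), (53.0)]
12 scene near [(-52.0), (-53.5), (-54.5), (-54.0), (-53.0), (-51.5)] far [(59.0), (60.0), (61.0), (61.0), (60.0), (58.0)] top near [(-53.5), (-55.0), (-55.0), (-54.5), (-54.5), (-52.5)] far [(54.0), (55.5), (56.0), (56.5), (55.5), (53.0)]
```

View pics/c12.png

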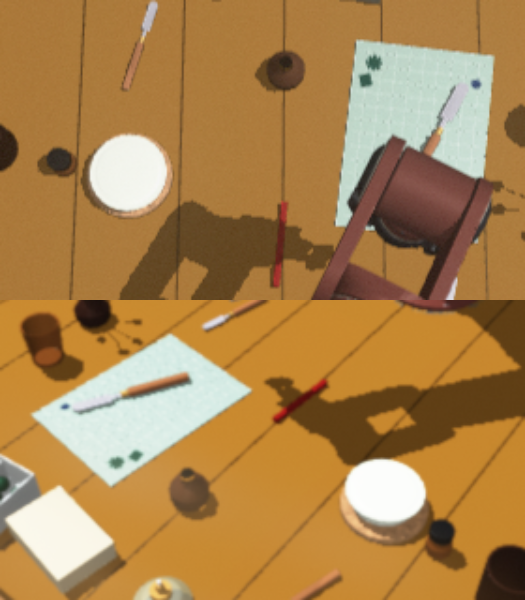

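The knife lies flat on the mat and the lid is seated flat, within about 0.5 mm of its earlier position. The bystanders are untouched and the arm is clear, so I hand in.

```bash
python3 -c "
from station import ctrl
print(ctrl.finish_job())"
```

```text
the job is handed in; nothing more can be done
None
```

The job is handed in, at about 23 s of the 58 s allowed: the lid's edge was tipped up about 9 mm by the camera estimate for just over two seconds and let down to within about 1 mm of where it was, and the knife lies flat back on the mat with nothing else seen to move.

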